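Carry the tray to the riser with a loose can balanced at the finger notches

ROBOT

A 6-joint arm with a two-finger parallel gripper is mounted at the origin on the work surface. World frame = base frame: x ahead of the robot, y to its left, z up, the work surface at z = 0. Lengths are in m, angles in rad, forces in N, time in s.
With the tool pointing down it reaches from about 0.35 to 0.775 m from the base axis. Payload 7.3 kg.
Tool frame: the origin (TCP) lies on the front face of the gripper's body, between the roots of the fingers; the fingertips stand ahead of it and the grasp point (between the pads) lies 47 mm ahead of it (finger_overhang is the z of the fingertips in the tool frame, in m); z points along the fingers, y is the line along which they close (so a half turn about z gives the same grasp; the last joint's range is limited). The gripper opens to 92 mm and grips with 3 to 60 N. Pads are 19 mm wide; open, the fingers measure 130 mm over their backs; the gripper's body (75 mm by 190 mm) begins 47 mm behind the grasp point.
Start: joints at [-1.362, 0.342, 1.524, -0, 1.275, -0.146], TCP at [0.182, -0.492, 0.292] pointing down, gripper open.
Joint ranges: [-2.53, 2.53], [-0.77, 2.02], [0.04, 2.7], [-1, 4.14], [0.28, 2.66], [-3.11, 3.11]. Speed limits (rad/s): [2.57, 2.57, 3.14, 3.14, 3.14, 3.14].

INTERFACE

Orientations are given as [roll, pitch, yaw] about the fixed x, y, z axes, in that order (R = Rz(yaw) Ry(pitch) Rx(roll)).
In Python, from cell import * gives the robot as it stands. The module is installed in compiled form; this text tells all that it offers.
- The arm moves only by the tool arm_command, never from a script. Its argument "series" is a list of rows, each an object of numbers: "x", "y", "z": the shift along the tool's x, y, z in mm; "rx", "ry", "rz": the turn, a rotation vector about the tool's x, y, z in degrees. A call has 1 to 20 rows; each row is the pose to reach, as a shift and turn from the pose commanded when the call began, along the tool's axes at that moment; what a row does not reach only later rows make up. A row lasts 1/10 s, in which the tool goes at most 50 mm and 8.59 degrees, less where a joint would pass 70% of its speed; a pose out of reach is approached as far as the arm can. A call with a gripper value outside its range is refused whole. "hand" is the finger opening in mm, from 0 to 91.8, set as the call begins (left out, the last holds). The fingers move at their own pace and stop on an object; "squeeze" is the grip in N (left out, the last holds). Time passes only in rows, so rows that repeat a pose let the fingers close. It gives the time, the measured TCP pose, the force, the opening and the grip force at its end, in the units of the state.
- observe(): the state, without advancing time (a new reading comes with each control period).
- read_camera(name): name is "side" or "top" or "wrist"; returns a dict with "pixels" (400x640x3 uint8, blue, green, red), "K" (3x3 intrinsics, pixels), "rvec" (rotation vector, rad) and "tvec" (3), from world to camera coordinates, as OpenCV has them. Camera axes: x right, y down, z forward; pixel columns grow to the right and rows downward; lengths in m; the calibration is good to about 2 mm. A picture is of the moment at which its call begins. There is no depth.
- hand_in(): hands the job in; it is judged then, once.
Trained networks look in a picture, given as the dict that the camera call returned (one of the last four; its "shot" number tells which), for a name from the list of things; names that differ only in an ending like _2 or _b are one class to them, and where a whole thing is asked for, a point or a joint stands for the part that bears it (a point fixed in the world has none). Each returns a list of dicts, best first, with "confidence" (0 to 1); they miss things now and then, are a little off and sometimes report something else, mostly with a low value. They report only what shows in the picture. A call takes as long as a camera call. They do not tell look-alikes from the thing itself.
- boxes_of(picture, query): "point" ([x, y, z] in m, in world coordinates, good to about 4 mm: the middle of the surface that is visible of it).
- trace(picture, query): "pixels" (400x640 bool, what is visible of it).
- mark_of(picture, query): "point" ([x, y, z] in m, in world coordinates, good to about 4 mm: a listed point, or the origin of a listed thing).
The state is a dict: "time": time; "qpos": joint angles; "qvel": joint speeds; "joint_efforts": joint torques, N m; "tool_pos": TCP position; "tool_rot": TCP orientation; "contact_force": force on the tool from outside, world axes, zero at the start; "torque": the same for the moment, N m; "opening": finger opening in m; "grip_force": force on a finger pad.
Only numpy, scipy, OpenCV 4.12 (cv2) and the standard library are available. Lean on these libraries where they do the work, as an engineer would, in place of code of your own. Each camera call takes 0.05 s, during which the arm holds its last target. There are 200 camera calls.

TASK

A shaving-foam can lies loose on its side on the bamboo tray. Take the tray by its rail handle and, in the air, balance it by tilting so that the can rolls to the middle, wholly between the finger notches in the long rims, and stays there for three seconds; then set the tray down squarely on the low wooden riser and let go, with the can still lying between the notches. Steer the can only with the tray, never touching it and never letting it reach an end rim, do not drop the tray or tip it steeply, and leave the other toiletries where they are.

Things in the scene. Friction and masses are not known exactly. Their poses are not given: they have to be found in the camera images.
- tray: Light bamboo tray, loose, about 0.53 kg with its handle. Outer size 360 mm along its y (the long way), 150 mm along its x, walls 6 mm thick. Origin at the centre of its underside, z up. All rims are 38 mm high; each long rim is cut down to 10 mm in its middle, y = -59 to +59 mm: the finger notches. The rail handle stands on the long rim at x = -72 mm, nearest the robot.
- tray_grip (a point): Middle of the handle's dark wooden bar, at x = -72, y = 0, z = +122 mm in the tray's frame: 154 mm long along the tray's y, 16 mm thick along x, 24 mm tall (z = 110 to 134 mm), on two 10 mm steel posts at y = +-68 mm. Can be pinched from above across its thickness.
- handle (a joint): Twist of the handle against the tray about the tray's x, rad, 0 at rest, positive when the handle leans to the tray's -y. Its posts stand in rubber bushings (pivot in the near rim, 38 mm above the tray's underside), stiffness 6 Nm/rad, damped: the held tray dips on the side where the can lies, about 0.41 rad per metre that the can is off the middle (0.33 to 0.51 with its mass).
- tray_mid (a point): Middle of the tray's flat inner floor (348 mm along y, 138 mm along x), 6 mm above the tray's origin, same axes. The can touches an end rim when its centre is 140 mm from here along the tray's y, and lies wholly between the notches when its centre is within 25 mm of here along y.
- can: Shaving-foam can, bare aluminium with a white cap, lying loose across the tray: round, 68 mm in diameter (radius 34 mm), 124 mm long, about 0.25 kg (0.2 to 0.31). Origin at its centre, 34 mm above the tray's floor; x is its long axis (along the tray's x, about 7 mm play at either end), y and z turn as it rolls.
- can_mid (a point): Centre of the can (same point as its origin). It rolls along the tray's y: on a slope a it gains about 0.67 x 9.81 x sin(a) m/s2 towards the low end; if the tray accelerates along its y, the can gains 0.67 of that backwards relative to the tray. Rolling resistance equals a slope of about 0.012 rad: smaller slopes do not set it rolling. With the dip of the tray it runs away in about 0.6 s.
- riser: Low wooden plinth fixed on the counter: flat board 370 mm along its y and 160 mm along its x, top face 32 mm above the counter, empty. Origin at its centre at counter level, z up. The tray is to stand on it lengthwise, middle over middle.
- comb: Wooden comb lying flat on the counter, 170 x 38 x 7 mm; origin in the middle of its underside. Leave alone.
- trimmer: Matte white hair trimmer lying on the counter, 160 x 42 x 35 mm; origin at its underside. Leave alone.
- pillbox: Translucent pill box with a hinged lid, 62 x 130 x 31 mm; origin in the middle of its underside. Leave alone.
- tumbler: White ceramic tumbler, 74 mm in diameter, 98 mm tall; origin at the centre of its foot. Leave alone.
- jar: White cream jar with a metal cap, 60 mm in diameter, 44 mm tall; origin at the centre of its foot. Leave alone.
- pump: Brown soap dispenser with a black pump head, 68 mm in diameter, 173 mm tall; origin at the centre of its foot. Leave alone.
Things that resemble listed ones, but are neither listed nor needed, are in the scene too. Leave any turquoise look-alike of the can alone.

How it is judged:
By the outcome, as a careful person would: the job done as asked, in the order asked, and still so for the second after the job is handed in, with the robot touching nothing.
It also fails if it takes over 72 s, if anything falls off the work surface, if the arm or the gripper's body presses on something with over 40 N, if the wrist force passes 120 N, or if a joint passes its speed limit or range.

## Working session

There is one attempt and no reset: what is moved stays moved. The work goes in short steps, Python scripts to look and compute and a tool call to move; the robot and the scene stay as the last step left them, time stands still between calls to the robot, and variables do not carry over. Pictures are saved under pics/ and viewed, at most 10 in all, crops included, and the job is handed in when it is done.

Besides the shell and the picture viewer there is one more tool, called as name(argument=value, ...) on one line, values as JSON. arm_command: Moves the arm, as the interface text tells. Its arguments: {"type":"object","properties":{"series":{"type":"array"},"hand":{"type":"number"},"squeeze":{"type":"number"}},"required":["series"]}

```bash
mkdir -p pics
cat > h.py <<'E'
from cell import *
import numpy as np, cv2
def look(name,qs):
    p=read_camera(name)
    for q in qs:
        for f in (mark_of,):
            print(name,q,[(np.round(d["point"],4).tolist(),round(d["confidence"],2)) for d in f(p,q)[:3]])
    return p
E
python3 - <<'E'
from h import *
for n in("top","side"):
    p=look(n,["tray","tray_grip","tray_mid","can","riser"])
    cv2.imwrite(f"pics/{n}0.png",p["pixels"])
print(observe())
E
```

```text
top tray [([0.5192, 0.2662, 0.0007], 0.69), ([0.5222, 0.5762, -0.0001], 0.54)]
top tray_grip [([0.4522, 0.2642, 0.1242], 0.97)]
top tray_mid [([0.5205, 0.2668, 0.0018], 0.59)]
top can [([0.7198, 0.4004, 0.0391], 0.77), ([0.5235, 0.3245, 0.0366], 0.55), ([0.5181, 0.2673, 0.0009], 0.17)]
top riser [([0.5841, -0.2384, 0.0012], 0.68)]
side tray [([0.5217, 0.2645, -0.001], 0.69), ([0.5604, 0.0053, -0.003], 0.57)]
side tray_grip [([0.4543, 0.264, 0.1186], 0.92), ([0.3587, -0.0477, -0.0027], 0.37)]
side tray_mid [([0.5273, 0.2687, 0.0091], 0.75)]
side can [([0.3144, 0.2568, 0.0348], 0.85), ([0.7266, 0.4034, 0.0316], 0.79), ([0.5231, 0.3224, 0.0417], 0.57)]
side riser [([0.5778, -0.2331, 0.0006], 0.87), ([0.5215, 0.3176, 0.0419], 0.58)]
{'time': 0.6, 'qpos': array([-1.36202281e+00,  3.41970487e-01,  1.52414406e+00,  9.22182177e-06,
        1.27541110e+00, -1.45989997e-01]), 'qvel': array([-0.00100345, -0.00179255, -0.00035848, -0.0004948 , -0.00023968,
        0.00081807]), 'joint_efforts': array([-3.15952129e-04, -4.30929208e+01, -2.44399327e+01,  7.18509732e-02,
        4.84327041e-02, -1.34820760e-05]), 'tool_pos': array([ 0.18239448, -0.49228801,  0.29224043]), 'tool_rot': array([3.14152508e+00, 1.01862394e-06, 3.54760827e-01]), 'contact_force': array([-0.35725045, -0.10447308,  0.39753399]), 'torque': array([-0.03193797,  0.03509046,  0.03801016]), 'grip_force': 0.0, 'opening': 0.09138605999989768}
```

View pics/top0.png

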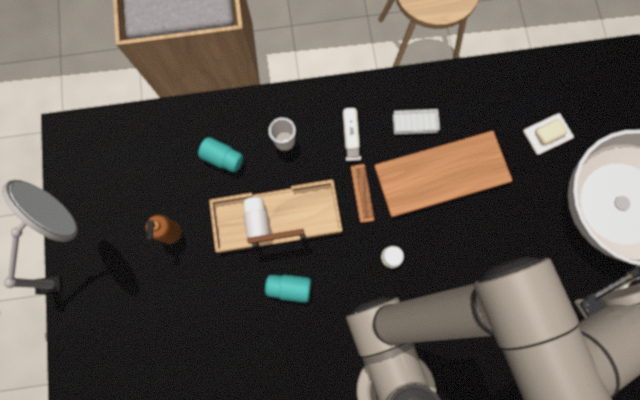

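View pics/side0.png

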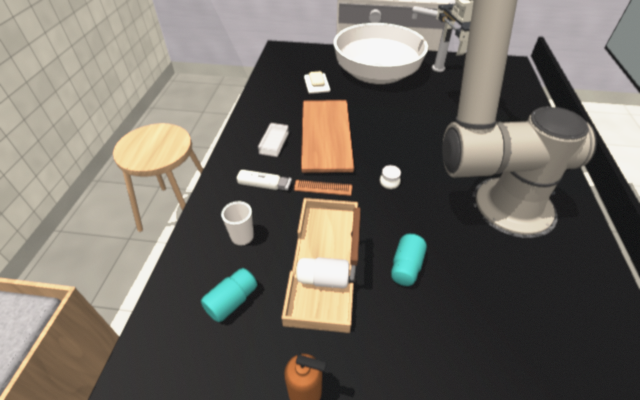

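```bash
cat >> h.py <<'E'
def proj(p,P):
    return cv2.projectPoints(np.asarray(P,float).reshape(-1,3),p["rvec"],p["tvec"],p["K"],None)[0].reshape(-1,2)
def box(x0,x1,y0,y1,z0,z1): return np.array([[x,y,z] for x in(x0,x1) for y in(y0,y1) for z in(z0,z1)],float)
def place(P,x,y,yaw,z=0):
    c,s=np.cos(yaw),np.sin(yaw); return P@np.array([[c,-s,0],[s,c,0],[0,0,1]]).T+[x,y,z]
def render(p,parts,q):
    m=np.zeros((1600,2560),np.uint8)
    for b in parts:
        u=(proj(p,place(b,*q))+.5)*4-.5
        cv2.fillConvexPoly(m,cv2.convexHull(np.round(u*16).astype(np.int32)),255,shift=4)
    return cv2.resize(m,(640,400),interpolation=cv2.INTER_AREA)/255.
RIS=[box(-.08,.08,-.185,.185,0,.032)]
TRAY=[box(-.075,.075,-.18,.18,0,.01)]+[box(-.075,.075,a,b,0,.038) for a,b in((-.18,-.059),(.059,.18))]+[box(-.08,-.064,-.077,.077,.11,.134)]+[box(-.077,-.067,y-.005,y+.005,.038,.11) for y in(-.068,.068)]
E
cat > fit.py <<'E'
from h import *
from scipy.optimize import minimize
import finger_overhang if False else None
E
cat > fit.py <<'E'
from h import *
from scipy.optimize import minimize
ps=[read_camera(n) for n in("top","side")]
def best(p,q,pt):
    c=[d["pixels"] for d in trace(p,q) if d["confidence"]>.3]
    u=proj(p,pt)[0]
    c=[m for m in c if np.hypot(*(np.array(np.nonzero(m)).mean(1)[::-1]-u))<60]
    return c[0].astype(float) if c else None
def fit(q,parts,q0,cam=None):
    ms=[best(p,q,[q0[0],q0[1],.02]) for p in ps]
    print(q,[None if m is None else m.sum() for m in ms])
    for sel in ((0,1),(0,),(1,)):
        def cost(d):
            z=np.array(q0)+d*np.array([.01,.01,.05]); e=0
            for i in sel:
                if ms[i] is None: continue
                r=render(ps[i],parts,z)
                if q=="tray":
                    w=1-canm[i]; e+=(np.abs(r-ms[i])*w).sum()/ms[i].sum()
                else: e+=np.abs(r-ms[i]).sum()/ms[i].sum()
            return e
        R=min((minimize(cost,[0,0,k],method="Nelder-Mead",options=dict(initial_simplex=np.array([[0,0,k],[1,0,k],[0,1,k],[0,0,k+1]]))) for k in(-3,0,3)),key=lambda r:r.fun)
        print(sel,np.round(np.array(q0)+R.x*[.01,.01,.05],4),round(R.fun,3))
canm=[best(p,"can",[.523,.3235,.04]) for p in ps]
print([m.sum() for m in canm],[np.array(np.nonzero(m)).mean(1) for m in canm])
canm=[cv2.dilate(m,np.ones((5,5))) for m in canm]
fit("riser",RIS,[.582,-.236,0.])
fit("tray",TRAY,[.521,.266,0.])
for p in ps: print(-cv2.Rodrigues(p["rvec"])[0].T@p["tvec"].reshape(3))
print(globals().get("finger_overhang"))
for q in("tumbler","pump","comb","jar","trimmer"): print(q,[(np.round(d["point"],3).tolist(),round(d["confidence"],2)) for d in mark_of(ps[0],q)[:1]])
E
python3 fit.py
```

```text
[np.float64(863.0), np.float64(1321.0)] [array([217.12746234, 255.71031286]), array([272.03936412, 323.59727479])]
riser [np.float64(6845.0), np.float64(3389.0)]
(0, 1) [ 0.5801 -0.2411  0.1431] 0.1
(0,) [ 0.5792 -0.2403  0.144 ] 0.026
(1,) [ 0.5821 -0.2486  0.1466] 0.057
tray [np.float64(5756.0), np.float64(6666.0)]
(0, 1) [0.5229 0.2653 0.0232] 0.057
(0,) [0.5227 0.2636 0.023 ] 0.017
(1,) [0.5231 0.2679 0.0243] 0.025
[0.26818635 0.1595144  1.43385077]
[0.45838327 0.82018112 0.83485483]
0.0655
tumbler [([0.754, 0.216, -0.0], 0.61)]
pump [([0.522, 0.576, -0.002], 0.78)]
comb [([0.564, 0.006, 0.0], 0.95)]
jar [([0.36, -0.048, -0.0], 0.54)]
trimmer [([0.749, 0.011, 0.002], 0.77)]
```

```bash
cat >> h.py <<'E'
from scipy.spatial.transform import Rotation as Ro
def rel(pos,yaw,tilt=0,cmd=None):
    """row from present pose (or cmd pose) to tcp pos, yaw, tool tilt ry(rad)"""
    s=observe(); p0,r0=(s["tool_pos"],s["tool_rot"]) if cmd is None else cmd
    R0=Ro.from_euler("xyz",r0); R1=Ro.from_euler("xyz",[np.pi,0,yaw])*Ro.from_rotvec([0,tilt,0])
    return np.round(np.r_[R0.inv().apply(np.array(pos)-p0)*1000,np.degrees((R0.inv()*R1).as_rotvec())],2)
E
python3 - <<'E'
from h import *
print(rel([.494,-.177,.285],.975)); print(rel([.4515,.2635,.25],1.594))
E
```

```text
[ 4.0172e+02 -1.8742e+02  7.2200e+00  1.0000e-02  0.0000e+00 -3.5530e+01]
[ 514.9  -615.25   42.17    0.      0.    -71.  ]
```

arm_command(series=[{"x":402,"y":-187,"z":7,"rz":-35.5},{"x":402,"y":-187,"z":7,"rz":-35.5},{"x":402,"y":-187,"z":7,"rz":-35.5},{"x":402,"y":-187,"z":7,"rz":-35.5},{"x":402,"y":-187,"z":7,"rz":-35.5},{"x":402,"y":-187,"z":7,"rz":-35.5},{"x":402,"y":-187,"z":7,"rz":-35.5},{"x":402,"y":-187,"z":7,"rz":-35.5},{"x":402,"y":-187,"z":7,"rz":-35.5},{"x":515,"y":-615,"z":42,"rz":-71},{"x":515,"y":-615,"z":42,"rz":-71},{"x":515,"y":-615,"z":42,"rz":-71},{"x":515,"y":-615,"z":42,"rz":-71},{"x":515,"y":-615,"z":42,"rz":-71},{"x":515,"y":-615,"z":42,"rz":-71},{"x":515,"y":-615,"z":42,"rz":-71},{"x":515,"y":-615,"z":42,"rz":-71},{"x":515,"y":-615,"z":42,"rz":-71},{"x":515,"y":-615,"z":42,"rz":-71},{"x":515,"y":-615,"z":42,"rz":-71}], hand=50)

```text
invalid input
```

Run:
```python
from h import *
s=observe();print(s["time"],s["tool_pos"],s["tool_rot"],s["opening"])
p=look("wrist",["tray_grip","can","tray_mid"]); cv2.imwrite("pics/wrist1.png",p["pixels"])
print(-cv2.Rodrigues(p["rvec"])[0].T@p["tvec"].reshape(3))
print(rel([.4515,.2635,.169],1.594))
```

```text
1.25 [ 0.1824139  -0.4923057   0.29223975] [3.14149426e+00 1.41103596e-05 3.54800220e-01] 0.09184275417139832
wrist tray_grip []
wrist can []
wrist tray_mid []
[ 0.24825993 -0.46833079  0.38555801]
[ 514.89 -615.27  123.19    0.      0.    -71.  ]
```

arm_command(series=[{"x":402,"y":-187,"z":7,"rx":0,"ry":0,"rz":-35.5},{"x":402,"y":-187,"z":7,"rx":0,"ry":0,"rz":-35.5},{"x":402,"y":-187,"z":7,"rx":0,"ry":0,"rz":-35.5},{"x":402,"y":-187,"z":7,"rx":0,"ry":0,"rz":-35.5},{"x":402,"y":-187,"z":7,"rx":0,"ry":0,"rz":-35.5},{"x":402,"y":-187,"z":7,"rx":0,"ry":0,"rz":-35.5},{"x":402,"y":-187,"z":7,"rx":0,"ry":0,"rz":-35.5},{"x":402,"y":-187,"z":7,"rx":0,"ry":0,"rz":-35.5},{"x":402,"y":-187,"z":7,"rx":0,"ry":0,"rz":-35.5},{"x":515,"y":-615,"z":42,"rx":0,"ry":0,"rz":-71},{"x":515,"y":-615,"z":42,"rx":0,"ry":0,"rz":-71},{"x":515,"y":-615,"z":42,"rx":0,"ry":0,"rz":-71},{"x":515,"y":-615,"z":42,"rx":0,"ry":0,"rz":-71},{"x":515,"y":-615,"z":42,"rx":0,"ry":0,"rz":-71},{"x":515,"y":-615,"z":42,"rx":0,"ry":0,"rz":-71},{"x":515,"y":-615,"z":42,"rx":0,"ry":0,"rz":-71},{"x":515,"y":-615,"z":42,"rx":0,"ry":0,"rz":-71},{"x":515,"y":-615,"z":42,"rx":0,"ry":0,"rz":-71},{"x":515,"y":-615,"z":42,"rx":0,"ry":0,"rz":-71},{"x":515,"y":-615,"z":42,"rx":0,"ry":0,"rz":-71}], hand=50)

```text
time: 3.45
tool_pos: [0.4512, 0.2641, 0.2499]
tool_rot: [-3.141, 0.001, 1.597]
contact_force: [0.0, 0.2, -0.5]
opening: 0.0501
grip_force: 0.0
```

Run:
```python
from h import *
p=look("wrist",["tray_grip","can","tray_mid"]); cv2.imwrite("pics/wrist1.png",p["pixels"])
print(-cv2.Rodrigues(p["rvec"])[0].T@p["tvec"].reshape(3))
s=observe();print(s["time"],s["tool_pos"],s["tool_rot"],s["opening"])
p=look("side",["tray_grip","can","tray_mid"])
print(rel([.4515,.2635,.169],1.594))
```

```text
wrist tray_grip [([0.4547, 0.2593, 0.1235], 0.7)]
wrist can [([0.5171, 0.3225, 0.0416], 0.81), ([0.7222, 0.3982, 0.0352], 0.8), ([0.3159, 0.2574, 0.0299], 0.75)]
wrist tray_mid [([0.5252, 0.2693, 0.003], 0.94)]
[0.44955503 0.33389095 0.34316188]
3.65 [0.45207183 0.26213223 0.25034914] [3.14135071e+00 2.17637561e-04 1.59210940e+00] 0.04983526572644975
side tray_grip [([0.4525, 0.2656, 0.1201], 0.72), ([0.7518, 0.2112, 0.0028], 0.32)]
side can [([0.726, 0.4066, 0.0321], 0.68), ([0.5209, 0.3207, 0.0407], 0.59), ([0.3176, 0.2543, 0.0367], 0.56)]
side tray_mid [([0.5273, 0.2668, 0.0061], 0.69), ([0.7535, 0.2077, 0.0007], 0.59), ([0.5219, 0.321, 0.0398], 0.27)]
[ 9.900e-01 -5.100e-01  8.138e+01  2.000e-02 -0.000e+00 -9.000e-02]
```

View pics/wrist1.png

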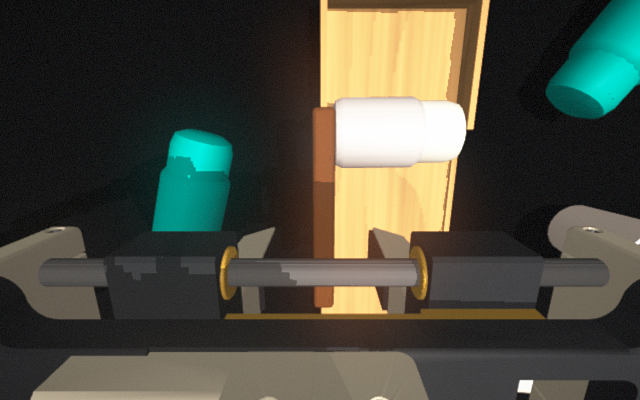

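arm_command(series=[{"x":0,"y":0,"z":25,"rx":0,"ry":0,"rz":0},{"x":0,"y":0,"z":50,"rx":0,"ry":0,"rz":0},{"x":0,"y":0,"z":70,"rx":0,"ry":0,"rz":0},{"x":0,"y":0,"z":78,"rx":0,"ry":0,"rz":0},{"x":0,"y":0,"z":81,"rx":0,"ry":0,"rz":0},{"x":0,"y":0,"z":81,"rx":0,"ry":0,"rz":0},{"x":0,"y":0,"z":81,"rx":0,"ry":0,"rz":0}])

```text
time: 4.55
tool_pos: [0.4522, 0.2634, 0.1701]
tool_rot: [3.14, -0.001, 1.594]
contact_force: [0.3, -0.7, -0.1]
opening: 0.0502
grip_force: 0.0
```

arm_command(series=[{"x":0,"y":0,"z":0,"rx":0,"ry":0,"rz":0},{"x":0,"y":0,"z":0,"rx":0,"ry":0,"rz":0},{"x":0,"y":0,"z":0,"rx":0,"ry":0,"rz":0},{"x":0,"y":0,"z":0,"rx":0,"ry":0,"rz":0},{"x":0,"y":0,"z":0,"rx":0,"ry":0,"rz":0},{"x":0,"y":0,"z":0,"rx":0,"ry":0,"rz":0},{"x":0,"y":0,"z":0,"rx":0,"ry":0,"rz":0},{"x":0,"y":0,"z":0,"rx":0,"ry":0,"rz":0},{"x":0,"y":0,"z":0,"rx":0,"ry":0,"rz":0}], hand=0, squeeze=50)

```text
time: 5.45
tool_pos: [0.4515, 0.2633, 0.1692]
tool_rot: [-3.141, 0.0, 1.594]
contact_force: [-3.1, -0.2, 2.4]
opening: 0.0159
grip_force: 50.0
```

```bash
cat > m.py <<'E'
from h import *
from scipy.optimize import least_squares
T=np.linspace(0,2*np.pi,40)
CYL=np.array([[x,.034*np.cos(t),.034*np.sin(t)] for x in(-.062,.062) for t in T])
def tcppose():
    s=observe(); return s["tool_pos"],Ro.from_euler("xyz",s["tool_rot"])
def world(P,pos,R,tw):
    """tray-frame points -> world; tray x=tool y, y=tool x, z=-tool z; dip = tw (low at +y)"""
    P=np.asarray(P,float)-[-.072,0,.038]
    P=Ro.from_rotvec([-tw,0,0]).apply(P)+[0,0,.038-.122]   # about bushing pivot
    return pos+R.apply(P[:,[1,0,2]]*[1,1,-1]+[0,0,.047])
def mask(p,pos,R,s0,tw):
    hsv=cv2.cvtColor(p["pixels"],cv2.COLOR_BGR2HSV)
    m=((hsv[...,1]<45)&(hsv[...,2]>110)).astype(np.uint8)
    roi=np.zeros_like(m)   # inner tray swept by can
    u=proj(p,world([[x,y,z] for x in(-.05,.07) for y in(-.16,.16) for z in(.006,.07)],pos,R,tw))
    cv2.fillConvexPoly(roi,cv2.convexHull(u.astype(np.int32)),1)
    n,l,st,c=cv2.connectedComponentsWithStats(m*roi)
    return l==1+np.argmax(st[1:,4]),st[1:,4].max()
def meas(p,pos,R,kdip=.41,dump=None):
    s=0.
    m,a=mask(p,pos,R,s,0)
    if dump: 
        im=p["pixels"].copy(); im[m]=(0,0,255); cv2.imwrite(dump,im)
    rc=np.nonzero(m); c0=int(np.median(rc[1])); W=14
    def mid(m): # mean top/bottom edge over central columns
        r=[np.nonzero(m[:,c])[0] for c in range(c0-W,c0+W)]
        return np.mean([[q.min(),q.max()] for q in r if len(q)],0)
    e=mid(m)
    def f(s):
        s=s[0]
        u=proj(p,world(CYL+[0,s,.04],pos,R,kdip*s if AIR else 0))
        h=cv2.convexHull(((u+.5)*8-.5).astype(np.float32)).reshape(-1,2)
        mm=np.zeros((3200,5120),np.uint8); cv2.fillConvexPoly(mm,np.round(h).astype(np.int32),1)
        r=[np.nonzero(mm[:,8*c+4])[0] for c in range(c0-W,c0+W,4)]
        q=np.mean([[x.min(),x.max()] for x in r if len(x)],0)/8
        return q-e
    # secant on mean edge
    a0,a1=-.0,.05
    for _ in range(5):
        f0,f1=f([a0]).mean(),f([a1]).mean()
        if abs(a1-a0)<2e-4 or f0==f1: break
        a0,a1=a1,a1-f1*(a1-a0)/(f1-f0)
    return a1,f([a1]),a,c0
AIR=True
def look3(n=3):
    o=[]
    pos,R=tcppose()
    for _ in range(n):
        t=observe()["time"]; o.append((t,read_camera("side")))
    pos2,R2=tcppose(); pos=(pos+pos2)/2
    r=[(t,)+meas(p,pos,R2) for t,p in o]
    for t,s,res,a,c in r: print(round(t,3),"s=%.1f mm"%(s*1e3),np.round(res,2),a,c)
    ts=np.array([x[0] for x in r]); ss=np.array([x[1] for x in r])*1e3
    print("fit v mm/s",np.round(np.polyfit(ts-ts[-1],ss,1),1),"tilt ry mrad",np.round((np.pi and 1e3*np.arcsin(-R2.as_matrix()[2,0]*-1)),1),"tcp",np.round(pos2,4),"rot",np.round(R2.as_euler("xyz"),3))
    return o
E
python3 - <<'E'
import m; from h import *
m.AIR=False
o=m.look3(2)
pos,R=m.tcppose(); m.meas(o[-1][1],pos,R,dump="pics/mask.png")
im=cv2.imread("pics/mask.png")[150:380,220:460]; cv2.imwrite("pics/maskc.png",cv2.resize(im,None,fx=2.4,fy=2.4))
p=o[-1][1]
E
```

```text
5.45 s=56.3 mm [-1.23  1.23] 1236 321
5.5 s=56.3 mm [-1.23  1.23] 1236 321
fit v mm/s [ 0.  56.3] tilt ry mrad -0.1 tcp [0.4515 0.2633 0.1692] rot [-3.141  0.     1.594]
```

View pics/maskc.png

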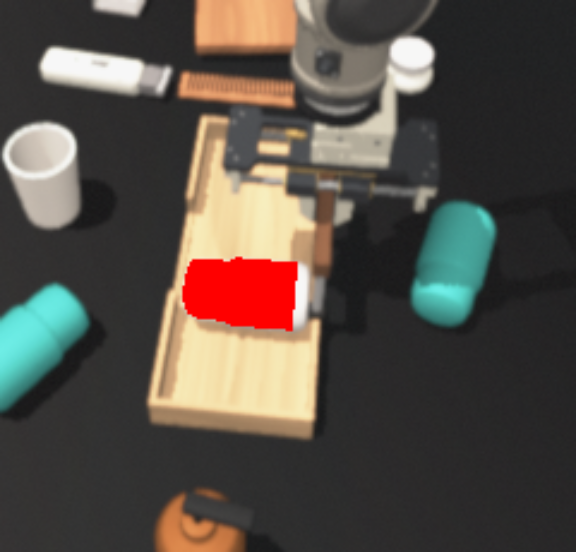

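arm_command(series=[{"x":-1,"y":0,"z":0,"rx":0,"ry":0.45,"rz":0},{"x":-2,"y":0,"z":0,"rx":0,"ry":0.9,"rz":0},{"x":-3,"y":0,"z":0,"rx":0,"ry":1.33,"rz":0},{"x":-3,"y":0,"z":0,"rx":0,"ry":1.33,"rz":0},{"x":-3,"y":0,"z":0,"rx":0,"ry":1.33,"rz":0}])

```text
time: 6.05
tool_pos: [0.4516, 0.2603, 0.1692]
tool_rot: [-3.141, -0.023, 1.594]
contact_force: [-4.0, 1.2, 4.6]
opening: 0.0156
grip_force: 50.0
```

Run:
```python
import m; m.AIR=False
m.look3(2); s=m.observe(); print(s["contact_force"],s["torque"])
```

```text
6.05 s=57.1 mm [-1.23  1.23] 1235 321
6.1 s=57.1 mm [-1.23  1.23] 1236 321
fit v mm/s [ 0.  57.1] tilt ry mrad 23.1 tcp [0.4516 0.2603 0.1692] rot [-3.141 -0.023  1.594]
[-5.22529273  1.10966113  4.57493701] [0.07993097 0.61427744 0.10595323]
```

arm_command(series=[{"x":0,"y":0,"z":-2,"rx":0,"ry":0,"rz":0},{"x":0.1,"y":0,"z":-5,"rx":0,"ry":0,"rz":0},{"x":0.2,"y":0,"z":-10,"rx":0,"ry":0,"rz":0},{"x":0.4,"y":0,"z":-17,"rx":0,"ry":0,"rz":0},{"x":0.6,"y":0,"z":-25,"rx":0,"ry":0,"rz":0},{"x":0.8,"y":0,"z":-33,"rx":0,"ry":0,"rz":0},{"x":0.9,"y":0,"z":-39,"rx":0,"ry":0,"rz":0},{"x":1,"y":0,"z":-43,"rx":0,"ry":0,"rz":0},{"x":1,"y":0,"z":-45,"rx":0,"ry":0,"rz":0}])

```text
time: 7.05
tool_pos: [0.4518, 0.2603, 0.2148]
tool_rot: [3.141, -0.023, 1.594]
contact_force: [0.2, 0.3, -8.0]
opening: 0.0159
grip_force: 50.0
```

Run:
```python
import m
o=m.look3(3); s=m.observe(); print(s["contact_force"],s["torque"])
```

```text
7.05 s=56.2 mm [-1.14  1.16] 1328 321
7.1 s=56.2 mm [-1.14  1.16] 1330 321
7.15 s=56.4 mm [-1.18  1.09] 1324 321
fit v mm/s [ 2.5 56.4] tilt ry mrad 23.1 tcp [0.4517 0.2602 0.2141] rot [-3.141 -0.023  1.594]
[ 0.49877362 -0.31359457 -7.88676029] [-0.22491966  0.36124149 -0.03375903]
```

```bash
cat > sim.py <<'E'
import numpy as np,sys
def sim(s,v,u0,rows,k=.43,tau=.1,T=2.,fr=.012,lag=.05):
    """rows: tool tilts (rad) at each 0.1s; returns s,v per 0.1 s (mm)"""
    dt=.002; tw=k*s; out=[]; U=[u0]+list(rows); ua=u0
    for i in range(int(T/dt)):
        t=i*dt; j=min(int(t/.1),len(U)-2); w=min(t/.1-j,1) if t/.1<len(U)-1 else 1
        u=U[j]+(U[j+1]-U[j])*w; ua+=(u-ua)*dt/lag; tw+=(k*s-tw)*dt/tau
        a=6.57*(tw-ua); f=6.57*fr
        if abs(v)<1e-4 and abs(a)<f: v=0
        else:
            vn=v+(a-f*np.sign(v if abs(v)>1e-4 else a))*dt
            v=0 if v*vn<0 and abs(a)<f else vn
        s+=v*dt
        if (i+1)%50==0: out.append((round(s*1e3,1),round(v*1e3)))
    return out
E
python3 - <<'E'
from sim import *
d=np.pi/180
for A,n in((3.6,3),(3.6,4),(3.6,5),(4,3),(4,4)):
    for k in(.38,.46):
        o=sim(.0565,0,.0232,np.array([2.4,A]+[A]*(n-1)+[A*.5,0,0])*d,k=k); print(A,n,k,o[2:16:2])
E
```

```text
3.6 3 0.38 [(np.float64(54.9), -23), (np.float64(46.5), -58), (np.float64(35.4), -43), (np.float64(30.2), -10), (np.float64(29.8), 0), (np.float64(29.8), 0), (np.float64(29.8), 0)]
3.6 3 0.46 [(np.float64(55.4), -17), (np.float64(48.8), -46), (np.float64(40.7), -25), (np.float64(39.3), 3), (np.float64(40.8), 12), (np.float64(44.0), 21), (np.float64(49.2), 32)]
3.6 4 0.38 [(np.float64(54.9), -23), (np.float64(46.4), -62), (np.float64(31.0), -81), (np.float64(17.4), -54), (np.float64(9.1), -30), (np.float64(5.3), -9), (np.float64(4.9), 0)]
3.6 4 0.46 [(np.float64(55.4), -17), (np.float64(48.6), -51), (np.float64(36.3), -63), (np.float64(26.9), -30), (np.float64(24.3), 0), (np.float64(24.3), 0), (np.float64(24.3), 0)]
3.6 5 0.38 [(np.float64(54.9), -23), (np.float64(46.4), -62), (np.float64(29.6), -102), (np.float64(8.9), -96), (np.float64(-8.2), -76), (np.float64(-22.1), -65), (np.float64(-34.5), -60)]
3.6 5 0.46 [(np.float64(55.4), -17), (np.float64(48.6), -51), (np.float64(34.9), -84), (np.float64(18.4), -72), (np.float64(6.8), -45), (np.float64(-0.1), -25), (np.float64(-3.4), -9)]
4 3 0.38 [(np.float64(54.5), -28), (np.float64(44.3), -71), (np.float64(30.1), -61), (np.float64(21.0), -30), (np.float64(17.7), -4), (np.float64(17.6), 0), (np.float64(17.6), 0)]
4 3 0.46 [(np.float64(55.1), -22), (np.float64(46.6), -60), (np.float64(35.3), -43), (np.float64(30.5), -6), (np.float64(30.6), 3), (np.float64(31.4), 6), (np.float64(32.9), 9)]
4 4 0.38 [(np.float64(54.5), -28), (np.float64(44.2), -76), (np.float64(25.2), -102), (np.float64(6.9), -79), (np.float64(-7.0), -60), (np.float64(-17.6), -48), (np.float64(-26.3), -40)]
4 4 0.46 [(np.float64(55.1), -22), (np.float64(46.4), -65), (np.float64(30.4), -85), (np.float64(16.2), -56), (np.float64(7.8), -30), (np.float64(4.0), -9), (np.float64(3.5), 0)]
```

arm_command(series=[{"x":-2.8,"y":0,"z":0,"rx":0,"ry":1.07,"rz":0},{"x":-5.9,"y":0,"z":0,"rx":0,"ry":2.27,"rz":0},{"x":-5.9,"y":0,"z":0,"rx":0,"ry":2.27,"rz":0},{"x":-5.9,"y":0,"z":0,"rx":0,"ry":2.27,"rz":0},{"x":-5.9,"y":0,"z":0,"rx":0,"ry":2.27,"rz":0},{"x":-1.2,"y":0,"z":0,"rx":0,"ry":0.47,"rz":0},{"x":2.2,"y":0,"z":0,"rx":0,"ry":-0.83,"rz":0}])

```text
time: 7.9
tool_pos: [0.4518, 0.2627, 0.2143]
tool_rot: [3.141, -0.008, 1.594]
contact_force: [0.6, -0.2, -7.5]
opening: 0.0161
grip_force: 50.0
```

Run:
```python
import m
o=m.look3(2)
```

```text
7.9 s=27.2 mm [-1.25  1.41] 1257 322
7.95 s=24.4 mm [-1.29  1.32] 1255 322
fit v mm/s [-56.3  24.4] tilt ry mrad 8.6 tcp [0.4517 0.2633 0.2142] rot [ 3.141 -0.009  1.595]
```

arm_command(series=[{"x":0.3,"y":0,"z":0,"rx":0,"ry":-0.1,"rz":0},{"x":0.5,"y":0,"z":0,"rx":0,"ry":-0.2,"rz":0},{"x":0.8,"y":0,"z":0,"rx":0,"ry":-0.3,"rz":0},{"x":1.0,"y":0,"z":0,"rx":0,"ry":-0.4,"rz":0},{"x":1.2,"y":0,"z":0,"rx":0,"ry":-0.45,"rz":0}])

```text
time: 8.5
tool_pos: [0.4517, 0.2636, 0.2143]
tool_rot: [3.141, -0.001, 1.594]
contact_force: [0.9, 0.3, -7.3]
opening: 0.0158
grip_force: 50.0
```

Run:
```python
import m
o=m.look3(2)
```

```text
8.5 s=6.1 mm [-1.2  1.2] 1222 323
8.55 s=5.8 mm [-1.21  1.23] 1223 323
fit v mm/s [-5.5  5.8] tilt ry mrad 0.9 tcp [0.4517 0.2636 0.2142] rot [ 3.142e+00 -1.000e-03  1.594e+00]
```

arm_command(series=[{"x":0,"y":0,"z":0,"rx":0,"ry":0,"rz":0},{"x":0,"y":0,"z":0,"rx":0,"ry":0,"rz":0},{"x":0,"y":0,"z":0,"rx":0,"ry":0,"rz":0},{"x":0,"y":0,"z":0,"rx":0,"ry":0,"rz":0},{"x":0,"y":0,"z":0,"rx":0,"ry":0,"rz":0},{"x":0,"y":0,"z":0,"rx":0,"ry":0,"rz":0},{"x":0,"y":0,"z":0,"rx":0,"ry":0,"rz":0},{"x":0,"y":0,"z":0,"rx":0,"ry":0,"rz":0}])

```text
time: 9.4
tool_pos: [0.4517, 0.2637, 0.2143]
tool_rot: [3.142, -0.001, 1.594]
contact_force: [-0.5, -0.2, -6.1]
opening: 0.0154
grip_force: 50.0
```

Run:
```python
import m
o=m.look3(2)
```

```text
9.4 s=5.5 mm [-1.3   1.16] 1223 323
9.45 s=5.9 mm [-1.25  1.21] 1222 323
fit v mm/s [6.7 5.9] tilt ry mrad 0.8 tcp [0.4517 0.2636 0.2143] rot [ 3.142e+00 -1.000e-03  1.594e+00]
```

arm_command(series=[{"x":0,"y":0,"z":0,"rx":0,"ry":0,"rz":0},{"x":0,"y":0,"z":0,"rx":0,"ry":0,"rz":0},{"x":0,"y":0,"z":0,"rx":0,"ry":0,"rz":0},{"x":0,"y":0,"z":0,"rx":0,"ry":0,"rz":0},{"x":0,"y":0,"z":0,"rx":0,"ry":0,"rz":0},{"x":0,"y":0,"z":0,"rx":0,"ry":0,"rz":0},{"x":0,"y":0,"z":0,"rx":0,"ry":0,"rz":0},{"x":0,"y":0,"z":0,"rx":0,"ry":0,"rz":0},{"x":0,"y":0,"z":0,"rx":0,"ry":0,"rz":0},{"x":0,"y":0,"z":0,"rx":0,"ry":0,"rz":0},{"x":0,"y":0,"z":0,"rx":0,"ry":0,"rz":0},{"x":0,"y":0,"z":0,"rx":0,"ry":0,"rz":0},{"x":0,"y":0,"z":0,"rx":0,"ry":0,"rz":0},{"x":0,"y":0,"z":0,"rx":0,"ry":0,"rz":0},{"x":0,"y":0,"z":0,"rx":0,"ry":0,"rz":0},{"x":0,"y":0,"z":0,"rx":0,"ry":0,"rz":0},{"x":0,"y":0,"z":0,"rx":0,"ry":0,"rz":0},{"x":0,"y":0,"z":0,"rx":0,"ry":0,"rz":0},{"x":0,"y":0,"z":0,"rx":0,"ry":0,"rz":0},{"x":0,"y":0,"z":0,"rx":0,"ry":0,"rz":0}])

```text
time: 11.5
tool_pos: [0.4517, 0.2637, 0.2143]
tool_rot: [3.142, -0.001, 1.594]
contact_force: [-0.4, -0.6, -8.1]
opening: 0.0156
grip_force: 50.0
```

Run:
```python
import m
o=m.look3(2)
```

```text
11.5 s=5.8 mm [-1.29  1.21] 1221 323
11.55 s=5.9 mm [-1.21  1.21] 1223 323
fit v mm/s [2.  5.9] tilt ry mrad 0.8 tcp [0.4517 0.2637 0.2143] rot [ 3.142e+00 -1.000e-03  1.594e+00]
```

```bash
cat > traj.py <<'E'
from h import *
import json
mj=lambda t:(lambda t:10*t**3-15*t**4+6*t**5)(np.clip(t,0,1))
A=np.array([.4517,.2637,.2143]); B=np.array([.5087,-.2503,.2543]); y0,y1=1.594,1.714; til=.0009
def pose(t):
    a=mj(t/8); return np.r_[A[:2]+(B-A)[:2]*a,A[2]+.04*mj(t/3)],Ro.from_euler("xyz",[np.pi,0,y0+(y1-y0)*a])*Ro.from_rotvec([0,til,0])
for c in range(4):
    p0,R0=pose(2*c); L=[]
    for i in range(1,21):
        p,R=pose(2*c+.1*i); d=R0.inv().apply(p-p0)*1e3; r=np.degrees((R0.inv()*R).as_rotvec())
        L.append(dict(x=round(d[0],1),y=round(d[1],1),z=round(d[2],1),rx=0,ry=0,rz=round(r[2],2)))
    print(json.dumps(L))
E
python3 traj.py
```

```text
[{"x": -0.0, "y": 0.0, "z": -0.0, "rx": 0, "ry": 0, "rz": -0.0}, {"x": -0.1, "y": 0.0, "z": -0.1, "rx": 0, "ry": 0, "rz": -0.0}, {"x": -0.3, "y": 0.0, "z": -0.3, "rx": 0, "ry": 0, "rz": -0.0}, {"x": -0.6, "y": 0.1, "z": -0.8, "rx": 0, "ry": 0, "rz": -0.01}, {"x": -1.1, "y": 0.1, "z": -1.4, "rx": 0, "ry": 0, "rz": -0.02}, {"x": -1.9, "y": 0.2, "z": -2.3, "rx": 0, "ry": 0, "rz": -0.03}, {"x": -3.0, "y": 0.3, "z": -3.5, "rx": 0, "ry": 0, "rz": -0.04}, {"x": -4.4, "y": 0.4, "z": -4.9, "rx": 0, "ry": 0, "rz": -0.06}, {"x": -6.1, "y": 0.5, "z": -6.5, "rx": 0, "ry": 0, "rz": -0.08}, {"x": -8.3, "y": 0.7, "z": -8.4, "rx": 0, "ry": 0, "rz": -0.11}, {"x": -10.8, "y": 0.9, "z": -10.5, "rx": 0, "ry": 0, "rz": -0.14}, {"x": -13.7, "y": 1.2, "z": -12.7, "rx": 0, "ry": 0, "rz": -0.18}, {"x": -17.1, "y": 1.5, "z": -15.1, "rx": 0, "ry": 0, "rz": -0.23}, {"x": -20.9, "y": 1.8, "z": -17.5, "rx": 0, "ry": 0, "rz": -0.28}, {"x": -25.1, "y": 2.2, "z": -20.0, "rx": 0, "ry": 0, "rz": -0.34}, {"x": -29.8, "y": 2.6, "z": -22.5, "rx": 0, "ry": 0, "rz": -0.4}, {"x": -35.0, "y": 3.1, "z": -25.0, "rx": 0, "ry": 0
[... 3517 characters left out ...]
, "rx": 0, "ry": 0, "rz": -0.6}, {"x": -47.3, "y": -1.0, "z": -0.0, "rx": 0, "ry": 0, "rz": -0.63}, {"x": -49.1, "y": -1.0, "z": -0.0, "rx": 0, "ry": 0, "rz": -0.65}, {"x": -50.5, "y": -1.0, "z": -0.0, "rx": 0, "ry": 0, "rz": -0.67}, {"x": -51.6, "y": -1.0, "z": -0.0, "rx": 0, "ry": 0, "rz": -0.69}, {"x": -52.4, "y": -1.1, "z": -0.0, "rx": 0, "ry": 0, "rz": -0.7}, {"x": -52.9, "y": -1.1, "z": -0.0, "rx": 0, "ry": 0, "rz": -0.7}, {"x": -53.3, "y": -1.1, "z": -0.0, "rx": 0, "ry": 0, "rz": -0.71}, {"x": -53.4, "y": -1.1, "z": -0.0, "rx": 0, "ry": 0, "rz": -0.71}, {"x": -53.5, "y": -1.1, "z": -0.0, "rx": 0, "ry": 0, "rz": -0.71}, {"x": -53.5, "y": -1.1, "z": -0.0, "rx": 0, "ry": 0, "rz": -0.71}]
```

arm_command(series=[{"x":0,"y":0,"z":0,"rx":0,"ry":0,"rz":0},{"x":-0.1,"y":0,"z":-0.1,"rx":0,"ry":0,"rz":0},{"x":-0.3,"y":0,"z":-0.3,"rx":0,"ry":0,"rz":0},{"x":-0.6,"y":0.1,"z":-0.8,"rx":0,"ry":0,"rz":-0.01},{"x":-1.1,"y":0.1,"z":-1.4,"rx":0,"ry":0,"rz":-0.02},{"x":-1.9,"y":0.2,"z":-2.3,"rx":0,"ry":0,"rz":-0.03},{"x":-3,"y":0.3,"z":-3.5,"rx":0,"ry":0,"rz":-0.04},{"x":-4.4,"y":0.4,"z":-4.9,"rx":0,"ry":0,"rz":-0.06},{"x":-6.1,"y":0.5,"z":-6.5,"rx":0,"ry":0,"rz":-0.08},{"x":-8.3,"y":0.7,"z":-8.4,"rx":0,"ry":0,"rz":-0.11},{"x":-10.8,"y":0.9,"z":-10.5,"rx":0,"ry":0,"rz":-0.14},{"x":-13.7,"y":1.2,"z":-12.7,"rx":0,"ry":0,"rz":-0.18},{"x":-17.1,"y":1.5,"z":-15.1,"rx":0,"ry":0,"rz":-0.23},{"x":-20.9,"y":1.8,"z":-17.5,"rx":0,"ry":0,"rz":-0.28},{"x":-25.1,"y":2.2,"z":-20,"rx":0,"ry":0,"rz":-0.34},{"x":-29.8,"y":2.6,"z":-22.5,"rx":0,"ry":0,"rz":-0.4},{"x":-35,"y":3.1,"z":-25,"rx":0,"ry":0,"rz":-0.47},{"x":-40.6,"y":3.6,"z":-27.3,"rx":0,"ry":0,"rz":-0.54},{"x":-46.7,"y":4.1,"z":-29.6,"rx":0,"ry":0,"rz":-0.62},{"x":-53.3,"y":4.7,"z":-31.7,"rx":0,"ry":0,"rz":-0.71}])

```text
time: 13.6
tool_pos: [0.4577, 0.2099, 0.2461]
tool_rot: [3.141, -0.001, 1.606]
contact_force: [-1.4, 0.1, -7.4]
opening: 0.016
grip_force: 50.0
```

arm_command(series=[{"x":-7,"y":0.5,"z":-1.9,"rx":0,"ry":0,"rz":-0.09},{"x":-14.5,"y":1.1,"z":-3.5,"rx":0,"ry":0,"rz":-0.19},{"x":-22.4,"y":1.7,"z":-4.9,"rx":0,"ry":0,"rz":-0.3},{"x":-30.7,"y":2.3,"z":-6.1,"rx":0,"ry":0,"rz":-0.41},{"x":-39.4,"y":3,"z":-7,"rx":0,"ry":0,"rz":-0.53},{"x":-48.6,"y":3.6,"z":-7.7,"rx":0,"ry":0,"rz":-0.65},{"x":-58,"y":4.4,"z":-8.1,"rx":0,"ry":0,"rz":-0.77},{"x":-67.9,"y":5.1,"z":-8.3,"rx":0,"ry":0,"rz":-0.91},{"x":-78.1,"y":5.9,"z":-8.5,"rx":0,"ry":0,"rz":-1.04},{"x":-88.5,"y":6.6,"z":-8.5,"rx":0,"ry":0,"rz":-1.18},{"x":-99.3,"y":7.4,"z":-8.5,"rx":0,"ry":0,"rz":-1.32},{"x":-110.3,"y":8.3,"z":-8.5,"rx":0,"ry":0,"rz":-1.47},{"x":-121.6,"y":9.1,"z":-8.5,"rx":0,"ry":0,"rz":-1.62},{"x":-133,"y":10,"z":-8.5,"rx":0,"ry":0,"rz":-1.77},{"x":-144.7,"y":10.8,"z":-8.5,"rx":0,"ry":0,"rz":-1.93},{"x":-156.4,"y":11.7,"z":-8.5,"rx":0,"ry":0,"rz":-2.09},{"x":-168.3,"y":12.6,"z":-8.5,"rx":0,"ry":0,"rz":-2.24},{"x":-180.3,"y":13.5,"z":-8.6,"rx":0,"ry":0,"rz":-2.4},{"x":-192.4,"y":14.4,"z":-8.6,"rx":0,"ry":0,"rz":-2.56},{"x":-204.5,"y":15.3,"z":-8.6,"rx":0,"ry":0,"rz":-2.73}])

```text
time: 15.6
tool_pos: [0.4803, 0.0056, 0.2544]
tool_rot: [3.141, -0.001, 1.654]
contact_force: [-0.3, 0.6, -8.6]
opening: 0.016
grip_force: 50.0
```

arm_command(series=[{"x":-12.1,"y":0.3,"z":0,"rx":0,"ry":0,"rz":-0.16},{"x":-24.2,"y":0.7,"z":0,"rx":0,"ry":0,"rz":-0.32},{"x":-36.2,"y":1,"z":0,"rx":0,"ry":0,"rz":-0.48},{"x":-48.1,"y":1.3,"z":0,"rx":0,"ry":0,"rz":-0.64},{"x":-60,"y":1.6,"z":0,"rx":0,"ry":0,"rz":-0.8},{"x":-71.6,"y":2,"z":0,"rx":0,"ry":0,"rz":-0.95},{"x":-83.1,"y":2.3,"z":0,"rx":0,"ry":0,"rz":-1.11},{"x":-94.4,"y":2.6,"z":0,"rx":0,"ry":0,"rz":-1.26},{"x":-105.4,"y":2.9,"z":0,"rx":0,"ry":0,"rz":-1.4},{"x":-116.2,"y":3.2,"z":0,"rx":0,"ry":0,"rz":-1.55},{"x":-126.7,"y":3.5,"z":0,"rx":0,"ry":0,"rz":-1.69},{"x":-136.9,"y":3.7,"z":0,"rx":0,"ry":0,"rz":-1.82},{"x":-146.8,"y":4,"z":0,"rx":0,"ry":0,"rz":-1.95},{"x":-156.3,"y":4.3,"z":0,"rx":0,"ry":0,"rz":-2.08},{"x":-165.4,"y":4.5,"z":0,"rx":0,"ry":0,"rz":-2.2},{"x":-174.2,"y":4.7,"z":0,"rx":0,"ry":0,"rz":-2.32},{"x":-182.5,"y":5,"z":0,"rx":0,"ry":0,"rz":-2.43},{"x":-190.4,"y":5.2,"z":0,"rx":0,"ry":0,"rz":-2.53},{"x":-197.9,"y":5.4,"z":0,"rx":0,"ry":0,"rz":-2.63},{"x":-205,"y":5.6,"z":0,"rx":0,"ry":0,"rz":-2.73}])

```text
time: 17.6
tool_pos: [0.5029, -0.1978, 0.2542]
tool_rot: [3.141, -0.001, 1.702]
contact_force: [1.0, 0.5, -8.9]
opening: 0.0154
grip_force: 50.0
```

arm_command(series=[{"x":-6.6,"y":-0.1,"z":0,"rx":0,"ry":0,"rz":-0.09},{"x":-12.7,"y":-0.3,"z":0,"rx":0,"ry":0,"rz":-0.17},{"x":-18.4,"y":-0.4,"z":0,"rx":0,"ry":0,"rz":-0.24},{"x":-23.6,"y":-0.5,"z":0,"rx":0,"ry":0,"rz":-0.31},{"x":-28.3,"y":-0.6,"z":0,"rx":0,"ry":0,"rz":-0.38},{"x":-32.6,"y":-0.7,"z":0,"rx":0,"ry":0,"rz":-0.43},{"x":-36.4,"y":-0.7,"z":0,"rx":0,"ry":0,"rz":-0.48},{"x":-39.8,"y":-0.8,"z":0,"rx":0,"ry":0,"rz":-0.53},{"x":-42.7,"y":-0.9,"z":0,"rx":0,"ry":0,"rz":-0.57},{"x":-45.2,"y":-0.9,"z":0,"rx":0,"ry":0,"rz":-0.6},{"x":-47.3,"y":-1,"z":0,"rx":0,"ry":0,"rz":-0.63},{"x":-49.1,"y":-1,"z":0,"rx":0,"ry":0,"rz":-0.65},{"x":-50.5,"y":-1,"z":0,"rx":0,"ry":0,"rz":-0.67},{"x":-51.6,"y":-1,"z":0,"rx":0,"ry":0,"rz":-0.69},{"x":-52.4,"y":-1.1,"z":0,"rx":0,"ry":0,"rz":-0.7},{"x":-52.9,"y":-1.1,"z":0,"rx":0,"ry":0,"rz":-0.7},{"x":-53.3,"y":-1.1,"z":0,"rx":0,"ry":0,"rz":-0.71},{"x":-53.4,"y":-1.1,"z":0,"rx":0,"ry":0,"rz":-0.71},{"x":-53.5,"y":-1.1,"z":0,"rx":0,"ry":0,"rz":-0.71},{"x":-53.5,"y":-1.1,"z":0,"rx":0,"ry":0,"rz":-0.71}])

```text
time: 19.6
tool_pos: [0.5087, -0.2504, 0.2542]
tool_rot: [3.141, -0.001, 1.714]
contact_force: [0.1, 0.5, -8.1]
opening: 0.016
grip_force: 50.0
```

Run:
```python
import m
o=m.look3(2)
m.cv2.imwrite("pics/side5.png",o[-1][1]["pixels"])
```

```text
19.6 s=3.0 mm [-1.29  1.3 ] 699 326
19.65 s=3.0 mm [-1.32  1.3 ] 698 326
fit v mm/s [-0.9  3. ] tilt ry mrad 0.8 tcp [ 0.5087 -0.2504  0.2542] rot [ 3.141e+00 -1.000e-03  1.714e+00]
```

```bash
cat > r.py <<'E'
from h import *
from scipy.optimize import minimize
res={}
for n in("top","side"):
    p=read_camera(n); im=cv2.imread(f"pics/{n}0.png")
    hsv=cv2.cvtColor(im,cv2.COLOR_BGR2HSV)
    m=((hsv[...,1]>70)&(hsv[...,2]>70)&((hsv[...,0]<25))).astype(np.uint8)
    k,l,st,c=cv2.connectedComponentsWithStats(m); u=proj(p,[.58,-.24,.03])[0].astype(int)
    M=(l==l[u[1],u[0]]).astype(float); res[n]=(p,M); print(n,M.sum(),st[l[u[1],u[0]]])
for sel in(("top",),("side",),("top","side")):
    f=lambda d:sum(np.abs(render(res[n][0],RIS,np.array([.58,-.24,.144])+d*[.01,.01,.05])-res[n][1]).sum()/res[n][1].sum() for n in sel)
    R=minimize(f,[0,0,0],method="Nelder-Mead",options=dict(initial_simplex=[[0,0,0],[.6,0,0],[0,.6,0],[0,0,.6]]))
    print(sel,np.round(np.array([.58,-.24,.144])+R.x*[.01,.01,.05],4),round(R.fun,3))
E
python3 r.py
```

```text
top 7172.0 [ 374  130  139   87 7172]
side 3607.0 [ 301   99   54   74 3607]
('top',) [ 0.5811 -0.2396  0.1458] 0.023
('side',) [ 0.5824 -0.2491  0.1523] 0.052
('top', 'side') [ 0.5818 -0.2403  0.1434] 0.093
```

View pics/side5.png

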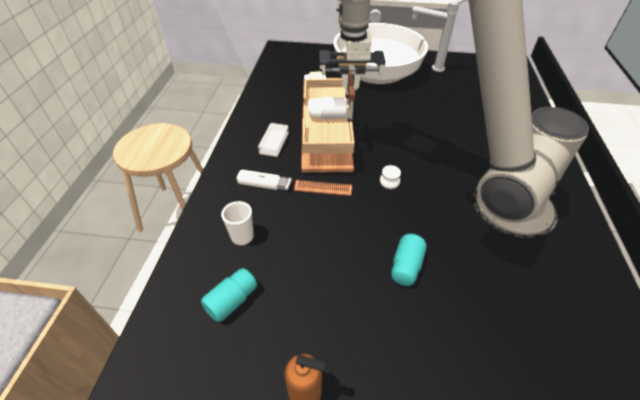

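```bash
cat > r2.py <<'E'
from h import *
from scipy.optimize import minimize
s=observe(); z=s["tool_pos"][2]-.169; yaw=s["tool_rot"][2]-np.pi/2
q0=np.array([s["tool_pos"][0]+.072*np.cos(yaw),s["tool_pos"][1]+.072*np.sin(yaw),yaw]); print("tool-implied",np.round(q0,4),z)
for n in("top","side"):
    p=read_camera(n); M=trace(p,"tray")
    u=proj(p,[q0[0],q0[1],z])[0]
    M=[d["pixels"] for d in M if np.hypot(*(np.array(np.nonzero(d["pixels"])).mean(1)[::-1]-u))<40][0]
    im=p["pixels"].copy(); im[M]=im[M]//2+np.array([0,0,127],np.uint8)
    x,y=u.astype(int); cv2.imwrite(f"pics/tr_{n}.png",cv2.resize(im[max(0,y-90):y+90,max(0,x-110):x+110],None,fx=2.5,fy=2.5))
    # ignore pixels hidden by can/gripper: weight only a band at the outer contour, row/col extremes
    w=np.ones(M.shape)
    full=render(p,TRAY[:3],(*q0,z)); inner=cv2.erode((full>.5).astype(np.uint8),np.ones((9,9)))
    w[inner>0]=0
    f=lambda d:(w*np.abs(render(p,TRAY[:3],(*(q0+d*[.01,.01,.05]),z))-M)).sum()/M.sum()
    R=minimize(f,[0,0,0],method="Nelder-Mead",options=dict(initial_simplex=[[0,0,0],[.6,0,0],[0,.6,0],[0,0,.6]]))
    print(n,np.round(q0+R.x*[.01,.01,.05],4),"bias mm",np.round(R.x*[10,10,50],1),round(f(np.zeros(3)),3),round(R.fun,3))
a=cv2.imread("pics/tr_top.png");b=cv2.imread("pics/tr_side.png");h=min(len(a),len(b))
c=np.hstack([a[:h],b[:h]]); cv2.imwrite("pics/tr.png",cv2.resize(c,None,fx=.72,fy=.72))
E
python3 r2.py
```

```text
tool-implied [ 0.58   -0.2401  0.1433] 0.08514877361379317Traceback (most recent call last):
  File "r2.py", line 8, in <module>
    M=[d["pixels"] for d in M if np.hypot(*(np.array(np.nonzero(d["pixels"])).mean(1)[::-1]-u))<40][0]
      ~~~~~~~~~~~~~~~~~~~~~~~~~~~~~~~~~~~~~~~~~~~~~~~~~~~~~~~~~~~~~~~~~~~~~~~~~~~~~~~~~~~~~~~~~~~~~^^^
IndexError: list index out of range
```

```bash
sed -i 's/for n in("top","side"):/for n in("side",):/; /^a=cv2/,$d' r2.py; python3 r2.py
python3 - <<'E'
from h import *
a=read_camera("top")["pixels"][60:300,300:620]; b=read_camera("wrist"); c=cv2.imread("pics/tr_side.png")
bb=b["pixels"]
top=np.hstack([cv2.resize(a,(400,300)),cv2.resize(c,(400,300))]); cv2.imwrite("pics/c1.png",np.vstack([top,np.hstack([cv2.resize(bb,(480,300)),np.zeros((300,320,3),np.uint8)])]))
E
```

```text
tool-implied [ 0.5799 -0.2401  0.1432] 0.08517260680362251
side [ 0.5777 -0.2346  0.1378] bias mm [-2.3  5.5 -5.5] 0.153 0.116
```

View pics/c1.png

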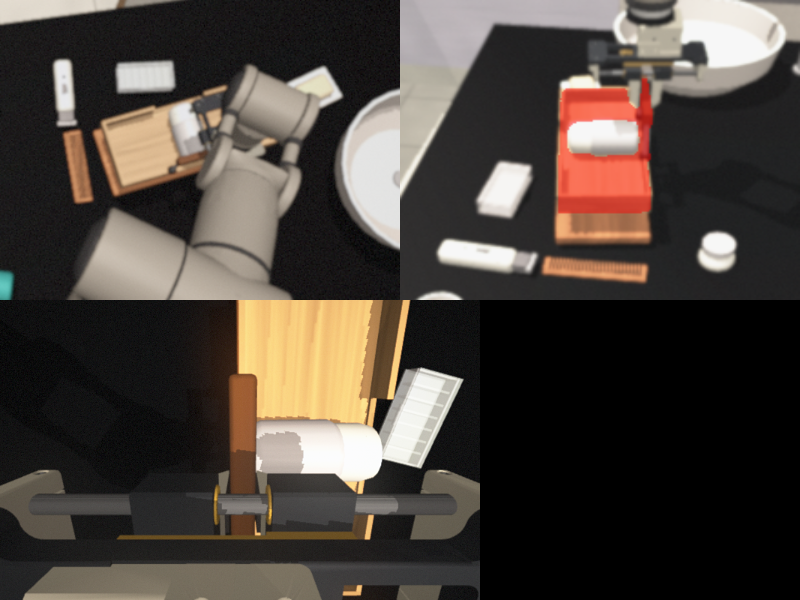

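arm_command(series=[{"x":0,"y":0,"z":2,"rx":0,"ry":0,"rz":0},{"x":0,"y":0,"z":6,"rx":0,"ry":0,"rz":0},{"x":0,"y":0,"z":12,"rx":0,"ry":0,"rz":0},{"x":0,"y":0,"z":19,"rx":0,"ry":0,"rz":0},{"x":0,"y":0,"z":27,"rx":0,"ry":0,"rz":0},{"x":0,"y":0,"z":34,"rx":0,"ry":0,"rz":0},{"x":0,"y":0,"z":40,"rx":0,"ry":0,"rz":0},{"x":0,"y":0,"z":44,"rx":0,"ry":0,"rz":0},{"x":0,"y":0,"z":46,"rx":0,"ry":0,"rz":0},{"x":0,"y":0,"z":47,"rx":0,"ry":0,"rz":0},{"x":0,"y":0,"z":47,"rx":0,"ry":0,"rz":0}])

```text
time: 21.2
tool_pos: [0.5088, -0.2504, 0.2073]
tool_rot: [3.141, -0.001, 1.714]
contact_force: [0.4, 0.4, -6.8]
opening: 0.0154
grip_force: 50.0
```

```bash
cat > c2.py <<'E'
import m; from h import *
o=m.look3(2)
t=read_camera("top"); sd=o[-1][1]
s=observe(); z=s["tool_pos"][2]-.169; yaw=s["tool_rot"][2]-np.pi/2
q=(s["tool_pos"][0]+.072*np.cos(yaw),s["tool_pos"][1]+.072*np.sin(yaw),yaw)
print(np.round(q,4),z)
def crop(p,f):
    im=cv2.resize(p["pixels"],None,fx=f,fy=f,interpolation=cv2.INTER_CUBIC)
    for P,col,qq in((place(np.array([[a*.075,b*.18,.038] for a,b in((-1,-1),(-1,1),(1,1),(1,-1))]),*q,z),(0,255,0),0),(place(np.array([[a*.08,b*.185,.032] for a,b in((-1,-1),(-1,1),(1,1),(1,-1))]),.580,-.240,.144),(255,0,0),0)):
        cv2.polylines(im,[np.round((proj(p,P)+.5)*f-.5).astype(int)],True,col,1)
    u=(proj(p,[.58,-.24,.03])[0]*f).astype(int); return im[max(0,u[1]-190):u[1]+190,max(0,u[0]-200):u[0]+200][:375,:395]
a,b=crop(t,4 if 0 else 3),crop(sd,4)
h=min(len(a),len(b)); cv2.imwrite("pics/c2.png",np.hstack([a[:h],b[:h]]))
E
python3 c2.py
```

```text
21.2 s=3.8 mm [-1.14  1.21] 665 326
21.25 s=3.2 mm [-1.12  1.12] 669 326
fit v mm/s [-13.2   3.2] tilt ry mrad 0.3 tcp [ 0.5088 -0.2504  0.2075] rot [ 3.141 -0.     1.714]
[ 0.5801 -0.2402  0.1432] 0.03846214873124773
```

View pics/c2.png

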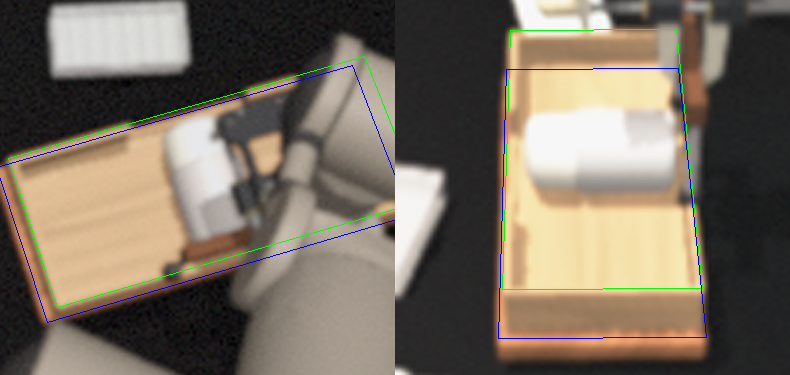

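arm_command(series=[{"x":0,"y":0,"z":1,"rx":0,"ry":0,"rz":0},{"x":0,"y":0,"z":2.5,"rx":0,"ry":0,"rz":0},{"x":0,"y":0,"z":4,"rx":0,"ry":0,"rz":0},{"x":0,"y":0,"z":5,"rx":0,"ry":0,"rz":0},{"x":0,"y":0,"z":5.5,"rx":0,"ry":0,"rz":0},{"x":0,"y":0,"z":6,"rx":0,"ry":0,"rz":0},{"x":0,"y":0,"z":6.2,"rx":0,"ry":0,"rz":0},{"x":0,"y":0,"z":6.4,"rx":0,"ry":0,"rz":0},{"x":0,"y":0,"z":6.4,"rx":0,"ry":0,"rz":0}])

```text
time: 22.25
tool_pos: [0.5086, -0.2505, 0.2013]
tool_rot: [3.141, -0.0, 1.714]
contact_force: [-5.3, -0.1, -0.8]
opening: 0.0154
grip_force: 50.0
```

Run:
```python
import m
m.look3(2); s=m.observe(); print(s["contact_force"],s["torque"])
```

```text
22.25 s=3.2 mm [-1.21  1.2 ] 660 326
22.3 s=3.0 mm [-1.27  1.23] 657 326
fit v mm/s [-4.3  3. ] tilt ry mrad 0.3 tcp [ 0.5086 -0.2505  0.2013] rot [ 3.141 -0.     1.714]
[-4.93361016 -0.19041224 -0.33151413] [-0.00118629  0.82861031  0.08846874]
```

arm_command(series=[{"x":0,"y":0,"z":0.3,"rx":0,"ry":0,"rz":0},{"x":0,"y":0,"z":0.3,"rx":0,"ry":0,"rz":0},{"x":0,"y":0,"z":0.3,"rx":0,"ry":0,"rz":0},{"x":0,"y":0,"z":0.3,"rx":0,"ry":0,"rz":0}], squeeze=8)

```text
time: 22.75
tool_pos: [0.5085, -0.2506, 0.2013]
tool_rot: [3.141, 0.0, 1.714]
contact_force: [-5.6, 0.0, 2.0]
opening: 0.0158
grip_force: 8.0
```

arm_command(series=[{"x":0,"y":0,"z":0,"rx":0,"ry":0,"rz":0},{"x":0,"y":0,"z":0,"rx":0,"ry":0,"rz":0},{"x":0,"y":0,"z":0,"rx":0,"ry":0,"rz":0},{"x":0,"y":0,"z":0,"rx":0,"ry":0,"rz":0},{"x":0,"y":0,"z":0,"rx":0,"ry":0,"rz":0},{"x":0,"y":0,"z":0,"rx":0,"ry":0,"rz":0},{"x":0,"y":0,"z":0,"rx":0,"ry":0,"rz":0},{"x":0,"y":0,"z":0,"rx":0,"ry":0,"rz":0}], hand=50)

```text
time: 23.55
tool_pos: [0.5087, -0.2504, 0.2004]
tool_rot: [3.141, -0.001, 1.714]
contact_force: [0.2, 0.1, 0.1]
opening: 0.0498
grip_force: 0.0
```

Run:
```python
import m
m.AIR=False
m.look3(2)
```

```text
23.55 s=1.7 mm [-1.21  1.2 ] 659 326
23.6 s=1.6 mm [-1.21  1.21] 655 326
fit v mm/s [-1.9  1.6] tilt ry mrad 0.8 tcp [ 0.5087 -0.2504  0.2004] rot [ 3.142e+00 -1.000e-03  1.714e+00]
```

Retreat straight up 120 mm and check.

arm_command(series=[{"x":0,"y":0,"z":-10,"rx":0,"ry":0,"rz":0},{"x":0,"y":0,"z":-30,"rx":0,"ry":0,"rz":0},{"x":0,"y":0,"z":-55,"rx":0,"ry":0,"rz":0},{"x":0,"y":0,"z":-85,"rx":0,"ry":0,"rz":0},{"x":0,"y":0,"z":-110,"rx":0,"ry":0,"rz":0},{"x":0,"y":0,"z":-120,"rx":0,"ry":0,"rz":0},{"x":0,"y":0,"z":-120,"rx":0,"ry":0,"rz":0}])

```text
time: 24.35
tool_pos: [0.509, -0.2506, 0.3221]
tool_rot: [3.139, 0.001, 1.714]
contact_force: [-0.9, -0.4, -0.8]
opening: 0.0501
grip_force: 0.0
```

Run:
```python
from h import *
p=read_camera("side");im=cv2.resize(p["pixels"],None,fx=4,fy=4); u=(proj(p,[.58,-.24,.03])[0]*4).astype(int)
w=read_camera("wrist")["pixels"]
cv2.imwrite("pics/c3.png",np.hstack([im[max(0,u[1]-200):u[1]+200,u[0]-180:u[0]+180],cv2.resize(w,(440,275))[np.r_[0:275,[0]*125]]]))
s=observe(); print(s["time"],s["tool_pos"],s["contact_force"])
```

```text
24.45 [ 0.50833546 -0.25026169  0.31945836] [-0.7717078  -0.0566496  -0.78171987]
```

View pics/c3.png

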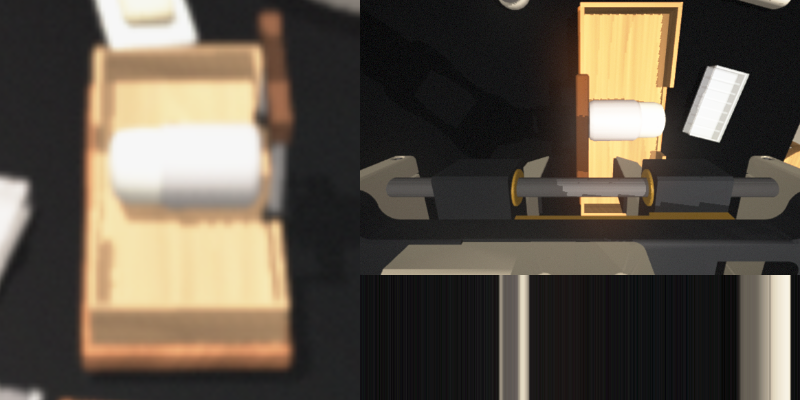

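The tray stands squarely on the riser. The can lies between the notches (side crop, rows 125–205), and the gripper is clear.

```bash
python3 -c "
from cell import *
print(hand_in())"
```

```text
the job is handed in; nothing more can be done
None
```

The job is handed in, with no verdict shown. In the air the can rolled to about 6 mm from the middle and stayed there for at least three seconds. The tray now stands squarely on the riser, released, with the can about 2 mm from the middle, between the notches.

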